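Index the pump casting to its next station

ROBOT

A 6-joint arm with a two-finger parallel gripper is mounted at the origin on a cart in front of the work surface, level with it; the furniture and walls round the work are solid. World frame = base frame: x ahead of the robot, y to its left, z up, the work surface at z = 0. Lengths are in mm, angles in rad, forces in N, time in s.
With the tool pointing down it reaches from about 425 to 925 mm from the base axis. Payload 12.5 kg.
Tool frame: the origin (TCP) lies at the very end of the fingers, on their centre line; the grasp point (between the pads) lies 19 mm behind it; z points along the fingers, y is the line along which they close (so a half turn about z gives the same grasp; the last joint's range is limited). The gripper opens to 85 mm and grips with 20 to 120 N. Pads are 22 mm wide; open, the fingers measure 114 mm over their backs; the gripper's body (76 mm by 85 mm) begins 54 mm behind the grasp point. The pads swing forward as they close: fully open they stand 13 mm farther back than shut.
Start: joints at [-1.393, 0.491, 1.559, -0, 1.092, -0.106], TCP at [175.026, -600.009, 231.327] pointing down, gripper open.
Joint ranges: [-3.1, 3.1], [-0.84, 2.19], [0.05, 2.79], [-1.13, 4.28], [0.06, 2.93], [-2.69, 2.69]. Speed limits (rad/s): [2.22, 2.22, 2.79, 3.14, 3.14, 3.14].

INTERFACE

Orientations are given as a unit quaternion [x, y, z, w].
In Python, from plant import manip gives the robot as it stands.
- The arm moves only by the shell command python3 -m handwheel 'ROWS'. ROWS is JSON, a list of rows, each an object of numbers: "claw": the gripper's target within -1 to 1 (shut at 1, half-way at 0, fully open at -1); "dx", "dy", "dz": the shift along the tool's x, y, z in units of 0.15 m (1.0 is 0.15 m); "twist": the turn about the tool's z in units of 90 degrees (1.0 is 90 degrees). In form: [{"claw": .., "dx": .., "dy": .., "dz": .., "twist": ..}, ...]. A call has 1 to 20 rows; each row is the pose to reach, as a shift and turn from the pose commanded when the call began, along the tool's axes at that moment; what a row does not reach only later rows make up. A row lasts 1/12 s, in which the tool goes at most 41.7 mm and 7.16 degrees, less where a joint would pass 70% of its speed; a pose out of reach is approached as far as the arm can. A call with a number of a shift or a turn outside -1 to 1 is refused whole. A call with a gripper value outside its range is refused whole. The fingers move at their own pace and stop on an object; the grip force is fixed at half the most. Time passes only in rows, so rows that repeat a pose let the fingers close. It gives the time, the measured TCP pose, the force, the opening and the grip force at its end, in the units of the state.
- manip.observe(): the state, without advancing time (a new reading comes with each control period).
- manip.snapshot(name): name is "side" or "top" or "wrist"; returns a dict with "image" (400x640x3 uint8, blue, green, red), "range_z" (400x640 float32, mm along the optical axis (not along the pixel's ray), 0 where there is no reading), "fx", "fy", "cx", "cy" (pixels), "rvec" (rotation vector, rad) and "tvec" (3), from world to camera coordinates, as OpenCV has them. Camera axes: x right, y down, z forward; pixel columns grow to the right and rows downward; lengths in mm; the calibration is good to about 2 mm. A picture is of the moment at which its call begins.
- manip.sign_off(): hands the job in; it is judged then, once.
Trained networks look in the newest picture that a camera, given by its name, has taken for a name from the list of things; names that differ only in an ending like _2 or _b are one class to them, and where a whole thing is asked for, a point or a joint stands for the part that bears it (a point fixed in the world has none). Each returns a list of dicts, best first, with "confidence" (0 to 1); they miss things now and then, are a little off and sometimes report something else, mostly with a low value. They report only what shows in the picture. A call takes as long as a camera call.
- manip.find_in(name, camera): "extent" ([left, top, width, height] in pixels, round what is visible of it).
- manip.mark_of(name, camera): "centre" ([column, row] in pixels: a listed point, or the origin of a listed thing).
The state is a dict: "clock": time; "q": joint angles; "qd": joint speeds; "joint_torque": joint torques, N m; "tool_pos": TCP position; "tcp_rot": TCP orientation; "force": force on the tool from outside, world axes, zero at the start; "moment": the same for the moment, N m; "finger_gap": finger opening in mm; "grip_force": force on a finger pad.
Only numpy, scipy, OpenCV 4.12 (cv2) and the standard library are available. Lean on these libraries where they do the work, as an engineer would, in place of code of your own. Each camera call takes 0.05 s, during which the arm holds its last target. There are 200 camera calls.

TASK

Turn the pump casting on the index table one station on, counterclockwise seen from above: pull the spring plunger's knob up until its pin is out of its hole, swing the arm until the pin is off that hole, and let go of the knob there so that the pin rests on top of the plate. Then push the arm round, sliding the pin along the plates, until the pin snaps by itself fully down into the very next hole (not the one after it); stop pushing as soon as it locks, do not force it, and take the hand away. Leave the loose screwdriver, tape roll, bolt and spanner where they are.

Things in the scene. Friction and masses are not known exactly. Their poses are not given: they have to be found in the camera images.
- index_base: Grey round base, 210 mm across, fixed on the bench under the index table; origin under its middle, z up. Around its front stand two steel plates, 100 to 160 mm from the axis: an upper one (top 34 mm over the bench) with the start hole, reaching 24 deg (0.42 rad) on from that hole, and a lower dark one (top 30 mm), clamped at a different angle each time, which carries the next holes.
- spindle (a point): Centre of the index table's round aluminium top (170 mm across, top face 70 mm over the bench), on its vertical turning axis. A cast pump cover is bolted on it and turns with it: up to 75 mm from the axis, 108 mm high over the bench.
- knob (a point): Centre of the plunger's round black pull knob, 30 mm across, 18 mm high, axis vertical, 140 mm from the spindle axis; 95 mm over the bench with the pin down, rises with the pin. Under it a 14 mm stem and a 26 mm bush (top 74 mm over the bench). Room for fingers on both sides along the swing; towards the spindle stands the casting. It slips round in the fingers as the arm swings.
- push_block (a point): Centre of the block at the arm's outer end, right under the knob: 44 mm along the arm, 42 mm across it, from 46 to 68 mm over the bench. Push the arm on its upright side face, 21 mm from the centre line; keep the hand off the knob, whose top is then 116 mm over the bench. A push of over 60 N would damage the lock.
- turntable (a joint): Angle of table and arm, rad: 0 at the start hole, grows counterclockwise seen from above, -0.12 to 1.66. The next hole is 33 to 51 deg (0.57 to 0.90 rad) on, differing each time; one more hole, the wrong one, lies 30 deg beyond it. With the pin dragging, 2 to 6 N at the knob's radius moves the arm; it stays where left. In a hole it is locked but for 1 to 2 mm of play.
- plunger (a joint): Lift of the plunger's pin, m: 0 fully down in a hole, 0.012 riding on the upper plate, 0.008 on the lower plate (a step down of 4 mm where the upper ends), at most 0.018. Spring and weight pull it down: about 6.5 N at 0, 11 N at 0.012, 14 N at 0.018. Pin 8 mm thick, round tip; holes about 10 mm. With the knob free it snaps down by itself over a hole.
- screwdriver: Loose bystander: screwdriver, 33x204x31 mm. Origin under its middle.
- tape_roll: Loose bystander: black tape roll, 62 mm across, 19 mm high. Origin under its middle.
- bolt: Loose bystander: hexagon bolt, 19x52x17 mm. Origin under its middle.
- spanner: Loose bystander: worn double-ended spanner, 42x282x8 mm. Origin under its middle.

How it is judged (in metres and radians):
On the way, in this order (a step that is already met when the one before it is completed fails the run):
1. the pin is pulled up out of its first hole (value of joint plunger above 0.0115 m and value of joint turntable below 0.06 rad), for 0.02 s.
2. the knob is let go with the pin resting on top of a plate, off its first hole and short of the next (value of joint plunger above 0.005 m and value of joint turntable between 0.07 and 0.87 rad and contact force between the fingers and plunger below 0.1 N), for 0.2 s.
At the end, for the whole second after the job is handed in: The pin is down in the next hole (lift under 2.5 mm, arm between 0.53 and 0.94 rad on from the first hole, which only that hole allows), and the table is at rest (value of joint plunger below 0.0025 m and value of joint turntable between 0.53 and 0.94 rad and velocity of joint turntable below 0.05 rad/s); the robot touches nothing.
It fails at once if a loose bystander is moved by more than 20 mm (distance of any of screwdriver, tape_roll, bolt, spanner from where it was at the start of the episode above 0.02 m).
It fails at once if the arm is forced: the fingers push the table or its arm with over 60 N (contact force between the fingers and turntable above 60 N and contact force between the fingers and plunger below 0.1 N).
It also fails if it takes over 59 s, if anything falls off the work surface, if the arm or the gripper's body presses on something with over 40 N, if the wrist force passes 120 N, or if a joint passes its speed limit or range.

## Working session

There is one attempt and no reset: what is moved stays moved. The work goes in short steps, Python scripts to look and compute and a shell command to move; the robot and the scene stay as the last step left them, time stands still between calls to the robot, and variables do not carry over. Pictures are saved under pics/ and viewed, at most 10 in all, crops included, and the job is handed in when it is done.

```bash
mkdir -p pics
cat > h.py <<'E'
import numpy as np, cv2
from plant import manip
def w(s,uv,r=2):
    u,v=int(round(uv[0])),int(round(uv[1]))
    p=s["range_z"][max(0,v-r):v+r+1,max(0,u-r):u+r+1]; p=p[p>0]
    z=np.median(p) if len(p) else 0
    R=cv2.Rodrigues(np.array(s["rvec"],float))[0]
    c=np.array([(uv[0]-s["cx"])/s["fx"]*z,(uv[1]-s["cy"])/s["fy"]*z,z])
    return R.T@(c-np.array(s["tvec"]).ravel())
def at_z(s,uv,h):
    R=cv2.Rodrigues(np.array(s["rvec"],float))[0]; t=np.array(s["tvec"]).ravel()
    d=R.T@np.array([(uv[0]-s["cx"])/s["fx"],(uv[1]-s["cy"])/s["fy"],1]); o=-R.T@t
    return o+d*(h-o[2])/d[2]
E
python3 - <<'E'
from h import *
o=manip.observe(); print(o["tool_pos"],o["tcp_rot"],o["clock"],o["finger_gap"])
H=dict(spindle=70,knob=104,push_block=57,index_base=0,screwdriver=15,tape_roll=19,bolt=9,spanner=4)
for c in("top","side"):
    s=manip.snapshot(c); cv2.imwrite(f"pics/{c}.png",s["image"])
    for n,h in H.items():
        for m in manip.mark_of(n,c)[:1]: print(c,n,np.round(m["centre"]),round(m["confidence"],2),w(s,m["centre"]).round(),at_z(s,m["centre"],h).round())
E
```

```text
[ 174.98697549 -599.76428212  230.71879317] [ 9.89948503e-01  1.41427114e-01 -1.34361079e-05 -5.76775362e-04] 0.0 85.18362762264121
top spindle [302. 166.] 0.85 [671.  34.  70.] [671.  33.  70.]
top knob [287. 214.] 0.5 [534.  72. 103.] [534.  72. 104.]
top push_block [292. 216.] 0.6 [527.  58. 103.] [531.  60.  57.]
top index_base [305. 173.] 0.83 [650.  24.  86.] [667.  23.   0.]
top screwdriver [227. 259.] 0.55 [406. 255.   1.] [407. 252.  15.]
top tape_roll [223. 205.] 0.6 [568. 271.  -1.] [566. 267.  19.]
top bolt [378. 269.] 0.5 [ 376. -193.    7.] [ 376. -193.    9.]
top spanner [396. 162.] 0.67 [ 698. -255.    7.] [ 698. -256.    4.]
side spindle [352. 196.] 0.56 [657.  -2.  97.] [669.  37.  70.]
side knob [298. 186.] 0.4 [534.  60. 103.] [534.  58. 104.]
side push_block [297. 200.] 0.67 [529.  52.  69.] [532.  69.  57.]
side index_base [350. 221.] 0.6 [649. -16.  32.] [661.  25.   0.]
side screwdriver [240. 187.] 0.55 [397. 234.  12.] [396. 230.  15.]
side tape_roll [303. 174.] 0.49 [582. 251.  20.] [582. 252.  19.]
side bolt [247. 302.] 0.66 [ 374. -205.    1.] [ 374. -213.    9.]
side spanner [408. 299.] 0.58 [ 706. -277.    8.] [ 707. -273.    4.]
```

View pics/top.png

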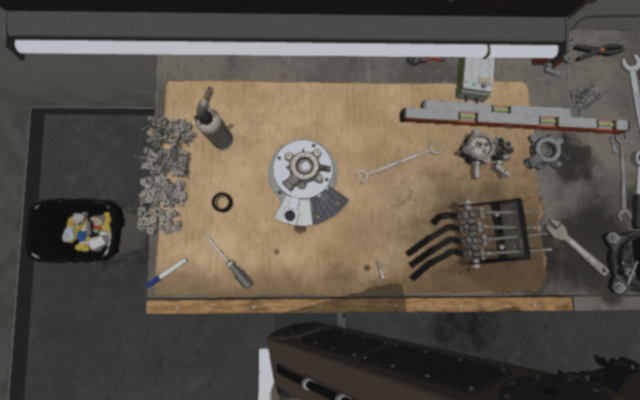

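View pics/side.png

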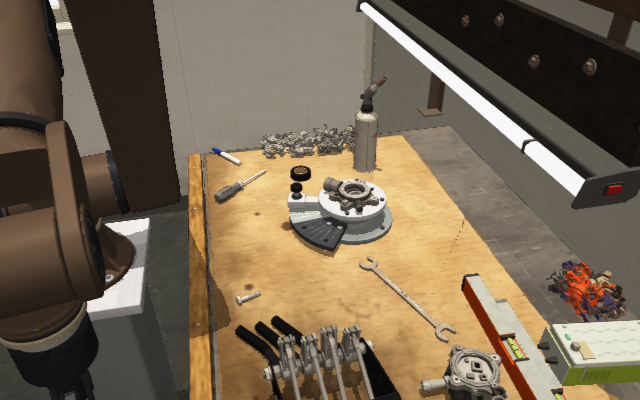

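The top view shows the knob at about (291,215), the spindle at (302,166), and the dark plate to the right of the start plate. The side view agrees. I'll move above the knob.

```bash
A='[{"claw":-1,"dx":0.88,"dy":-0.88,"dz":0,"twist":0}]'
python3 -m handwheel '[{"claw":-1,"dx":0.44,"dy":-0.44},{"claw":-1,"dx":0.88,"dy":-0.88},{"claw":-1,"dx":0.88,"dy":-0.88},{"claw":-1,"dx":0.88,"dy":-0.88},{"claw":-1,"dx":0.88,"dy":-0.88},{"claw":-1,"dx":0.88,"dy":-0.88},{"claw":-1,"dx":0.88,"dy":-0.88}]'
python3 -m handwheel '[{"claw":-1,"dx":0.88,"dy":-0.88},{"claw":-1,"dx":0.88,"dy":-0.88},{"claw":-1,"dx":0.88,"dy":-0.88},{"claw":-1,"dx":0.88,"dy":-0.88},{"claw":-1,"dx":0.88,"dy":-0.88},{"claw":-1,"dx":0.88,"dy":-0.88},{"claw":-1,"dx":0.88,"dy":-0.88}]'
python3 -m handwheel '[{"claw":-1,"dx":0.88,"dy":-0.88},{"claw":-1,"dx":0.88,"dy":-0.88},{"claw":-1,"dx":0.88,"dy":-0.88},{"claw":-1,"dx":0.88,"dy":-0.88},{"claw":-1,"dx":0.88,"dy":-0.88},{"claw":-1,"dx":0.88,"dy":-0.88},{"claw":-1,"dx":0.88,"dy":-0.88}]'
python3 -m handwheel '[{"claw":-1,"dx":0.88,"dy":-0.88,"twist":0.31},{"claw":-1,"dx":0.88,"dy":-0.88,"twist":0.31},{"claw":-1,"dx":0.88,"dy":-0.88,"twist":0.31},{"claw":-1,"dx":0.88,"dy":-0.88,"twist":0.31},{"claw":-1,"dx":0.88,"dy":-0.88,"twist":0.31},{"claw":-1,"dx":0.88,"dy":-0.88,"twist":0.31},{"claw":-1,"dx":0.88,"dy":-0.88,"twist":0.31},{"claw":-1,"dx":0.88,"dy":-0.88,"twist":0.31}]'
cat >> h.py <<'E'
def tool():
    from scipy.spatial.transform import Rotation as Ro
    o=manip.observe(); return np.array(o["tool_pos"]),Ro.from_quat(o["tcp_rot"]).as_matrix(),o
E
python3 - <<'E'
from h import *
p,R,o=tool(); print(p.round(1),R.round(3),o["clock"],o["q"])
s=manip.snapshot("wrist"); cv2.imwrite("pics/w1.png",s["image"])
for n,h in dict(spindle=70,knob=104,push_block=57).items():
    for m in manip.mark_of(n,"wrist")[:2]: print(n,np.round(m["centre"]),round(m["confidence"],2),w(s,m["centre"]).round(1),at_z(s,m["centre"],h).round(1))
E
```

```text
[ 175.  -600.   231.3] [[ 0.96  0.28  0.  ]
 [ 0.28 -0.96 -0.  ]
 [-0.    0.   -1.  ]] 0.9 [-1.39261546e+00  4.90870381e-01  1.55889197e+00  3.15874338e-06
  1.09168672e+00 -1.05604477e-01]invalid input
invalid input
invalid input
invalid input
```

View pics/w1.png

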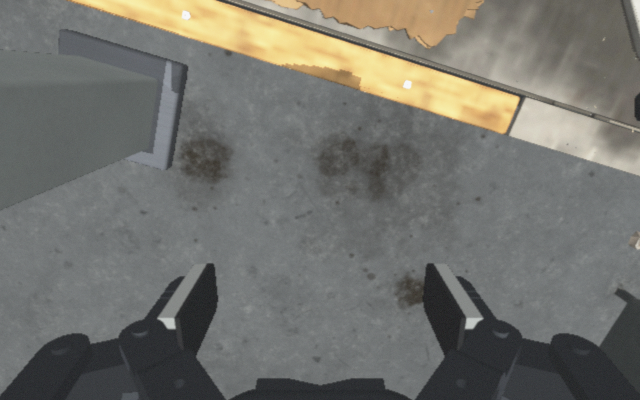

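The arm has not moved: the rows were refused as invalid because each one needs every key. The picture shows only the floor in front of the bench, with the fingers at the bottom.

```bash
python3 -m handwheel '[{"claw":-1,"dx":0.44,"dy":-0.44,"dz":0,"twist":0},{"claw":-1,"dx":0.88,"dy":-0.88,"dz":0,"twist":0},{"claw":-1,"dx":0.88,"dy":-0.88,"dz":0,"twist":0},{"claw":-1,"dx":0.88,"dy":-0.88,"dz":0,"twist":0},{"claw":-1,"dx":0.88,"dy":-0.88,"dz":0,"twist":0},{"claw":-1,"dx":0.88,"dy":-0.88,"dz":0,"twist":0}]'
python3 -m handwheel '[{"claw":-1,"dx":0.88,"dy":-0.88,"dz":0,"twist":0},{"claw":-1,"dx":0.88,"dy":-0.88,"dz":0,"twist":0},{"claw":-1,"dx":0.88,"dy":-0.88,"dz":0,"twist":0},{"claw":-1,"dx":0.88,"dy":-0.88,"dz":0,"twist":0},{"claw":-1,"dx":0.88,"dy":-0.88,"dz":0,"twist":0},{"claw":-1,"dx":0.88,"dy":-0.88,"dz":0,"twist":0}]'
python3 -m handwheel '[{"claw":-1,"dx":0.88,"dy":-0.88,"dz":0,"twist":0},{"claw":-1,"dx":0.88,"dy":-0.88,"dz":0,"twist":0},{"claw":-1,"dx":0.88,"dy":-0.88,"dz":0,"twist":0},{"claw":-1,"dx":0.88,"dy":-0.88,"dz":0,"twist":0},{"claw":-1,"dx":0.88,"dy":-0.88,"dz":0,"twist":0},{"claw":-1,"dx":0.88,"dy":-0.88,"dz":0,"twist":0}]'
python3 -m handwheel '[{"claw":-1,"dx":0.70,"dy":-0.88,"dz":0,"twist":0.31},{"claw":-1,"dx":0.70,"dy":-0.88,"dz":0,"twist":0.31},{"claw":-1,"dx":0.70,"dy":-0.88,"dz":0,"twist":0.31},{"claw":-1,"dx":0.70,"dy":-0.88,"dz":0,"twist":0.31},{"claw":-1,"dx":0.70,"dy":-0.88,"dz":0,"twist":0.31},{"claw":-1,"dx":0.70,"dy":-0.88,"dz":0,"twist":0.31},{"claw":-1,"dx":0.70,"dy":-0.88,"dz":0,"twist":0.31},{"claw":-1,"dx":0.70,"dy":-0.88,"dz":0,"twist":0.31}]'
python3 - <<'E'
from h import *
p,R,o=tool(); print(p.round(1),R.round(3),o["clock"],o["q"])
s=manip.snapshot("wrist"); cv2.imwrite("pics/w2.png",s["image"])
for n,h in dict(spindle=70,knob=104,push_block=57).items():
    for m in manip.mark_of(n,"wrist")[:2]: print(n,np.round(m["centre"]),round(m["confidence"],2),w(s,m["centre"]).round(1),at_z(s,m["centre"],h).round(1))
E
```

```text
clock: 1.6
tool_pos: [266.3, -433.0, 231.8]
tcp_rot: [0.99, 0.143, 0.0, -0.0]
force: [0.3, -1.0, 1.4]
finger_gap: 85.1
grip_force: 0.0
clock: 2.1
tool_pos: [355.7, -270.1, 231.6]
tcp_rot: [0.99, 0.143, 0.0, 0.0]
force: [-0.5, -0.7, 1.1]
finger_gap: 85.6
grip_force: 0.0
clock: 2.6
tool_pos: [445.9, -107.0, 231.3]
tcp_rot: [0.99, 0.143, 0.0, 0.0]
force: [-0.1, 0.5, 0.4]
finger_gap: 85.4
grip_force: 0.0
clock: 3.27
tool_pos: [508.1, 45.9, 231.1]
tcp_rot: [0.995, -0.101, -0.0, 0.0]
force: [-0.5, -0.3, -1.4]
finger_gap: 85.5
grip_force: 0.0
[508.1  45.9 231.1] [[ 0.98  -0.201 -0.   ]
 [-0.201 -0.98  -0.   ]
 [-0.     0.    -1.   ]] 3.2667 [-3.92717315e-02  3.28919646e-01  1.83585706e+00 -4.74775202e-04
  9.77182174e-01  1.73447281e+00]
knob [288. 159.] 0.8 [533.1  65.6 103.7] [533.1  65.6 104. ]
push_block [293. 151.] 0.72 [538.5  60.6 103.4] [530.1  65.9  57. ]
```

View pics/w2.png

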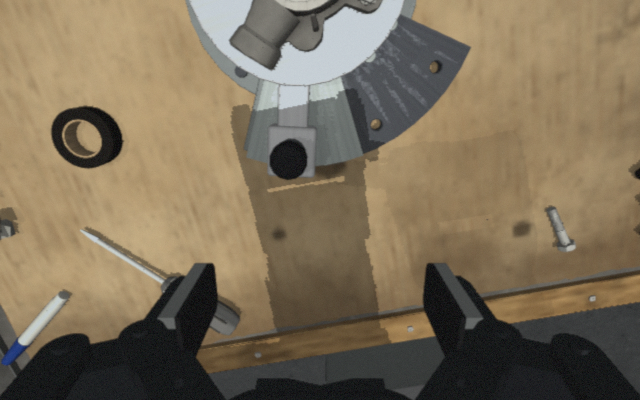

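The wrist view shows the knob at (289,159). The dark plate's holes are at (376,124), the next one, and (435,67), the wrong one.

```bash
python3 - <<'E'
from h import *
s=manip.snapshot("wrist"); z=s["range_z"]
R=cv2.Rodrigues(np.array(s["rvec"],float))[0]; t=np.array(s["tvec"]).ravel()
v,u=np.mgrid[0:400,0:640]; C=np.stack([(u-s["cx"])/s["fx"]*z,(v-s["cy"])/s["fy"]*z,z],-1)
W=(C-t)@R
g=s["image"].max(-1)<70
m=(z>0)&(W[...,2]>98)&(W[...,2]<110)&g&(np.hypot(W[...,0]-533,W[...,1]-65)<25)
P=W[m]; print("knob",m.sum(),P.mean(0),(P.min(0)+P.max(0))/2,np.ptp(P,axis=0))
k=(P.min(0)+P.max(0))[:2]/2
sp=np.array([671,34.])
for uv in((376,124),(435,67)):
    h=at_z(s,uv,30)[:2]; a=np.arctan2(*(h-sp)[::-1])-np.arctan2(*(k-sp)[::-1]); print(h,np.hypot(*(h-sp)),np.degrees(a)%360,a%6.283)
E
python3 -m handwheel '[{"claw":-1,"dx":0.14,"dy":-0.16,"dz":0.3,"twist":0},{"claw":-1,"dx":0.14,"dy":-0.16,"dz":0.5,"twist":0},{"claw":-1,"dx":0.14,"dy":-0.16,"dz":0.5,"twist":0},{"claw":-1,"dx":0.14,"dy":-0.16,"dz":0.5,"twist":0}]'
```

```text
knob 1090 [531.89719734  66.53495346 102.99998217] [531.16708314  66.72771521 102.23320203] [29.22194931 28.31609338  8.2876747 ]
[534.30664087 -13.07645356] 144.57270458500133 32.176319138184226 0.561397402954193
[573.74856612 -72.84051157] 144.4739987096829 60.86290116933202 1.0620727105411651
clock: 3.85
tool_pos: [532.8, 66.1, 155.3]
tcp_rot: [0.995, -0.101, -0.002, 0.0]
force: [-0.3, -0.5, 0.6]
finger_gap: 85.7
grip_force: 0.0
```

```bash
python3 -m handwheel '[{"claw":-1,"dx":-0.01,"dy":0,"dz":0.25,"twist":0},{"claw":-1,"dx":-0.01,"dy":0,"dz":0.4,"twist":0},{"claw":-1,"dx":-0.01,"dy":0,"dz":0.51,"twist":0},{"claw":-1,"dx":-0.01,"dy":0,"dz":0.51,"twist":0},{"claw":0,"dx":-0.01,"dy":0,"dz":0.51,"twist":0},{"claw":1,"dx":-0.01,"dy":0,"dz":0.51,"twist":0},{"claw":1,"dx":-0.01,"dy":0,"dz":0.51,"twist":0},{"claw":1,"dx":-0.01,"dy":0,"dz":0.51,"twist":0},{"claw":1,"dx":-0.01,"dy":0,"dz":0.51,"twist":0},{"claw":1,"dx":-0.01,"dy":0,"dz":0.51,"twist":0},{"claw":1,"dx":-0.01,"dy":0,"dz":0.51,"twist":0},{"claw":1,"dx":-0.01,"dy":0,"dz":0.51,"twist":0}]'
```

```text
clock: 4.85
tool_pos: [532.6, 66.7, 81.2]
tcp_rot: [0.995, -0.101, 0.001, -0.0]
force: [-1.6, -0.7, 12.1]
finger_gap: 28.1
grip_force: 58.2
```

```bash
python3 -m handwheel '[{"claw":1,"dx":0,"dy":0,"dz":-0.04,"twist":0},{"claw":1,"dx":0,"dy":0,"dz":-0.08,"twist":0},{"claw":1,"dx":0,"dy":0,"dz":-0.12,"twist":0},{"claw":1,"dx":0,"dy":0,"dz":-0.12,"twist":0},{"claw":1,"dx":0,"dy":0,"dz":-0.12,"twist":0},{"claw":1,"dx":0,"dy":0,"dz":-0.12,"twist":0}]'
```

```text
clock: 5.35
tool_pos: [532.4, 66.7, 97.6]
tcp_rot: [0.995, -0.101, 0.0, 0.0]
force: [6.5, -0.1, -11.6]
finger_gap: 28.1
grip_force: 60.0
```

```bash
python3 -m handwheel '[{"claw":1,"dx":0,"dy":0.03,"dz":0,"twist":0},{"claw":1,"dx":0,"dy":0.07,"dz":0,"twist":0},{"claw":1,"dx":0.002,"dy":0.11,"dz":0,"twist":0},{"claw":1,"dx":0.006,"dy":0.15,"dz":0,"twist":0},{"claw":1,"dx":0.012,"dy":0.19,"dz":0,"twist":0},{"claw":1,"dx":0.012,"dy":0.19,"dz":0,"twist":0},{"claw":1,"dx":0.012,"dy":0.19,"dz":0,"twist":0}]'
python3 - <<'E'
from h import *
p,R,o=tool(); print(p.round(1),o["force"])
s=manip.snapshot("wrist"); cv2.imwrite("pics/w3.png",s["image"])
E
```

```text
clock: 5.93
tool_pos: [525.4, 38.5, 96.7]
tcp_rot: [0.995, -0.101, -0.003, 0.0]
force: [-4.5, 4.3, -12.0]
finger_gap: 27.8
grip_force: 60.8
[525.4  38.5  96.7] [ -4.48982134   4.33674317 -12.02171436]
```

View pics/w3.png

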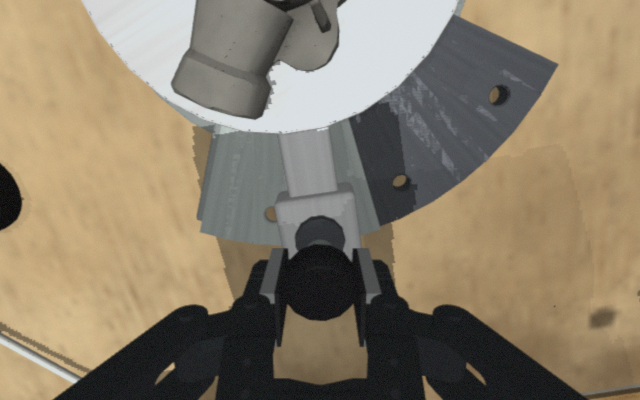

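The knob is held and the arm has swung about 0.2 rad. The start hole at (270,214) is now uncovered and the next hole is at (400,181). I'll let go, wait, then rise and twist.

```bash
python3 -m handwheel '[{"claw":-1,"dx":0,"dy":0,"dz":0,"twist":0},{"claw":-1,"dx":0,"dy":0,"dz":0,"twist":0},{"claw":-1,"dx":0,"dy":0,"dz":0,"twist":0},{"claw":-1,"dx":0,"dy":0,"dz":0,"twist":0},{"claw":-1,"dx":0,"dy":0,"dz":0,"twist":0},{"claw":-1,"dx":0,"dy":0,"dz":0,"twist":0},{"claw":-1,"dx":0,"dy":0,"dz":0,"twist":0},{"claw":-1,"dx":0,"dy":0,"dz":-0.2,"twist":0},{"claw":-1,"dx":0,"dy":0,"dz":-0.4,"twist":0},{"claw":-1,"dx":0,"dy":0,"dz":-0.6,"twist":0},{"claw":-1,"dx":0,"dy":0,"dz":-0.9,"twist":0},{"claw":-1,"dx":0,"dy":0,"dz":-0.9,"twist":0}]'
python3 - <<'E'
from h import *
s=manip.snapshot("wrist"); z=s["range_z"]; cv2.imwrite("pics/w4.png",s["image"])
R=cv2.Rodrigues(np.array(s["rvec"],float))[0]; t=np.array(s["tvec"]).ravel()
v,u=np.mgrid[0:400,0:640]; C=np.stack([(u-s["cx"])/s["fx"]*z,(v-s["cy"])/s["fy"]*z,z],-1)
W=(C-t)@R; g=s["image"].max(-1)<70
m=(z>0)&(W[...,2]>108)&(W[...,2]<122)&g&(np.hypot(W[...,0]-526,W[...,1]-39)<25)
P=W[m]; print("knob",m.sum(),P.mean(0),(P.min(0)+P.max(0))/2,np.ptp(P,axis=0))
for n in("knob","push_block"):
    for q in manip.mark_of(n,"wrist")[:1]: print(n,q,w(s,q["centre"]))
E
```

```text
clock: 6.98
tool_pos: [530.1, 38.4, 239.0]
tcp_rot: [0.995, -0.101, 0.005, -0.0]
force: [-0.6, 0.1, 1.1]
finger_gap: 85.0
grip_force: 0.0
knob 1069 [528.12011967  38.61646858 114.14635831] [527.20349434  38.72608636 112.40869661] [29.61960323 28.47077417  8.79791615]
knob {'centre': [322.1, 183.7], 'confidence': 0.89} [532.73798302  36.74529193 114.8453454 ]
push_block {'centre': [319.1, 174.9], 'confidence': 0.95} [539.74591652  37.67253474 113.60866295]
```

View pics/w4.png

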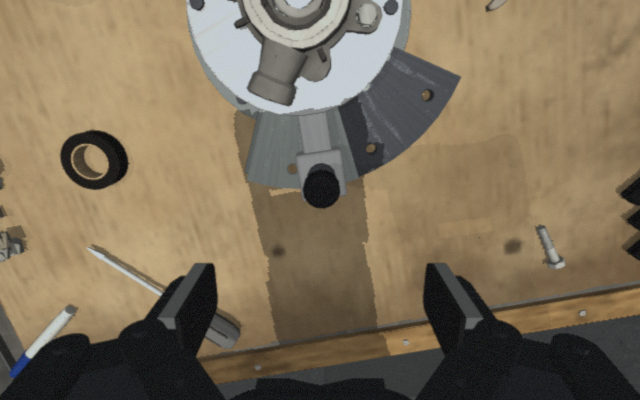

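The knob is free with its top at about 115 mm, so the pin is resting on the upper plate. The next hole is at (371,148). Next I'll shut the fingers, twist, and go down behind the block.

```bash
python3 -m handwheel '[{"claw":1,"dx":-0.107,"dy":-0.287,"dz":0,"twist":-1},{"claw":1,"dx":-0.107,"dy":-0.287,"dz":0,"twist":-1},{"claw":1,"dx":-0.107,"dy":-0.287,"dz":0,"twist":-1},{"claw":1,"dx":-0.107,"dy":-0.287,"dz":0,"twist":-1},{"claw":1,"dx":-0.107,"dy":-0.287,"dz":0,"twist":-1},{"claw":1,"dx":-0.107,"dy":-0.287,"dz":0,"twist":-1},{"claw":1,"dx":-0.107,"dy":-0.287,"dz":0,"twist":-1},{"claw":1,"dx":-0.107,"dy":-0.287,"dz":0,"twist":-1},{"claw":1,"dx":-0.107,"dy":-0.287,"dz":0,"twist":-1},{"claw":1,"dx":-0.107,"dy":-0.287,"dz":0,"twist":-1},{"claw":1,"dx":-0.107,"dy":-0.287,"dz":0,"twist":-1},{"claw":1,"dx":-0.107,"dy":-0.287,"dz":0,"twist":-1},{"claw":1,"dx":-0.107,"dy":-0.287,"dz":0,"twist":-1},{"claw":1,"dx":-0.107,"dy":-0.287,"dz":0,"twist":-1}]'
python3 -m handwheel '[{"claw":1,"dx":0,"dy":0,"dz":0.3,"twist":-0.11},{"claw":1,"dx":0,"dy":0,"dz":0.6,"twist":-0.11},{"claw":1,"dx":0,"dy":0,"dz":0.9,"twist":-0.11},{"claw":1,"dx":0,"dy":0,"dz":0.9,"twist":-0.11},{"claw":1,"dx":0,"dy":0,"dz":0.9,"twist":-0.11}]'
python3 - <<'E'
from h import *
p,R,o=tool(); print(p.round(1),R.round(3),o["q"])
E
```

```text
clock: 8.3
tool_pos: [520.5, 83.8, 231.0]
tcp_rot: [0.774, 0.633, -0.001, -0.001]
force: [-0.2, 0.1, -1.1]
finger_gap: 0.2
grip_force: 0.0
clock: 8.72
tool_pos: [519.5, 83.7, 94.9]
tcp_rot: [0.719, 0.695, -0.003, -0.002]
force: [-0.3, -0.2, -0.2]
finger_gap: 0.1
grip_force: 0.0
[519.5  83.7  94.9] [[ 0.033  0.999 -0.007]
 [ 0.999 -0.033 -0.   ]
 [-0.001 -0.007 -1.   ]] [ 3.42886469e-02  5.42320321e-01  1.93070419e+00 -1.65446925e-04
  6.75462121e-01  6.71181064e-02]
```

```bash
python3 -m handwheel '[{"claw":1,"dx":0,"dy":0,"dz":0.15,"twist":0},{"claw":1,"dx":0,"dy":0,"dz":0.27,"twist":0},{"claw":1,"dx":0,"dy":0,"dz":0.27,"twist":0},{"claw":1,"dx":0,"dy":0,"dz":0.27,"twist":0}]'
python3 - <<'E'
from h import *
p,R,o=tool(); print(p.round(1),o["clock"])
s=manip.snapshot("side"); cv2.imwrite("pics/s2.png",cv2.resize(s["image"][120:280,220:420],None,fx=4,fy=3.75)[:600,:800])
sp=np.array([667.5,34]); a0=np.radians(178.2)
for th in (0,4,8,12,14,16,18,19,20,21,22,23):
    a=a0+np.radians(th); u=np.array([np.cos(a),np.sin(a)]); t=np.array([-u[1],u[0]])
    f=sp+147*u-32*t; d=R.T@np.array([*(f-p[:2]),0])/150; print(th,d[:2].round(3),round(-th/90,3))
E
```

```text
clock: 9.05
tool_pos: [521.6, 83.9, 58.5]
tcp_rot: [0.718, 0.696, 0.0, 0.0]
force: [0.1, 1.0, 0.5]
finger_gap: -0.1
grip_force: 0.0
[521.6  83.9  58.5] 9.05
0 [-0.089  0.003] 0.0
4 [-0.157 -0.01 ] -0.044
8 [-0.227 -0.018] -0.089
12 [-0.297 -0.02 ] -0.133
14 [-0.332 -0.02 ] -0.156
16 [-0.367 -0.018] -0.178
18 [-0.402 -0.015] -0.2
19 [-0.419 -0.014] -0.211
20 [-0.437 -0.011] -0.222
21 [-0.454 -0.009] -0.233
22 [-0.471 -0.006] -0.244
23 [-0.488 -0.003] -0.256
```

View pics/s2.png

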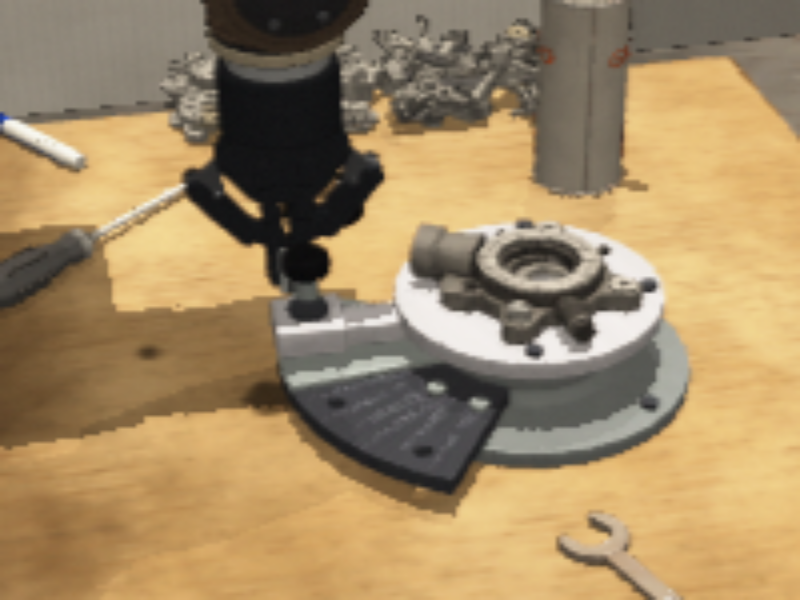

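The side view shows the finger behind the block, with the knob standing free and the wide linkages clear of it. I'll push about 12 degrees first.

```bash
python3 -m handwheel '[{"claw":1,"dx":-0.04,"dy":0,"dz":0.02,"twist":0},{"claw":1,"dx":-0.07,"dy":0,"dz":0.02,"twist":0},{"claw":1,"dx":-0.089,"dy":0,"dz":0.02,"twist":0},{"claw":1,"dx":-0.106,"dy":-0.004,"dz":0.02,"twist":-0.01},{"claw":1,"dx":-0.123,"dy":-0.007,"dz":0.02,"twist":-0.02},{"claw":1,"dx":-0.14,"dy":-0.009,"dz":0.02,"twist":-0.03},{"claw":1,"dx":-0.157,"dy":-0.01,"dz":0.02,"twist":-0.04},{"claw":1,"dx":-0.175,"dy":-0.012,"dz":0.02,"twist":-0.05},{"claw":1,"dx":-0.192,"dy":-0.014,"dz":0.02,"twist":-0.06},{"claw":1,"dx":-0.21,"dy":-0.016,"dz":0.02,"twist":-0.08},{"claw":1,"dx":-0.227,"dy":-0.018,"dz":0.02,"twist":-0.09},{"claw":1,"dx":-0.245,"dy":-0.019,"dz":0.02,"twist":-0.1},{"claw":1,"dx":-0.262,"dy":-0.02,"dz":0.02,"twist":-0.11},{"claw":1,"dx":-0.28,"dy":-0.02,"dz":0.02,"twist":-0.12},{"claw":1,"dx":-0.297,"dy":-0.02,"dz":0.02,"twist":-0.13}]'
cat > k.py <<'E'
from h import *
p,R,o=tool(); print(p.round(1),np.round(o["force"],1),o["clock"])
s=manip.snapshot("side"); z=s["range_z"]
Q=cv2.Rodrigues(np.array(s["rvec"],float))[0]; t=np.array(s["tvec"]).ravel()
v,u=np.mgrid[0:400,0:640]; C=np.stack([(u-s["cx"])/s["fx"]*z,(v-s["cy"])/s["fy"]*z,z],-1)
for m in manip.mark_of("knob","side")[:1]:
    print(m,at_z(s,m["centre"],106)); a,b=m["centre"]
    sp=np.array([667.5,34]); k=at_z(s,m["centre"],106)[:2]-sp; print("deg from start ~",np.degrees(np.arctan2(k[1],k[0]))%360-166.5)
    cv2.imwrite("pics/k%d.png"%(o["clock"]*100),cv2.resize(s["image"][140:260,240:400],None,fx=5,fy=5))
E
python3 k.py; ls pics
```

```text
clock: 10.35
tool_pos: [516.7, 39.1, 54.2]
tcp_rot: [0.642, 0.766, -0.0, 0.0]
force: [0.3, 0.4, 1.0]
finger_gap: -0.1
grip_force: 0.0
[516.7  39.1  54.2] [0.3 0.4 1. ] 10.35
{'centre': [297.7, 196.2], 'confidence': 0.45} [525.11880868  11.5308517  106.        ]
deg from start ~ 22.46787878850057
k1035.png
s2.png
side.png
top.png
w1.png
w2.png
w3.png
w4.png
```

```bash
python3 -m handwheel '[{"claw":1,"dx":-0.017,"dy":-0.003,"dz":0,"twist":-0.01},{"claw":1,"dx":-0.034,"dy":-0.006,"dz":0,"twist":-0.02},{"claw":1,"dx":-0.051,"dy":-0.009,"dz":0,"twist":-0.03},{"claw":1,"dx":-0.068,"dy":-0.012,"dz":0,"twist":-0.045},{"claw":1,"dx":-0.086,"dy":-0.015,"dz":0,"twist":-0.055},{"claw":1,"dx":-0.103,"dy":-0.017,"dz":0,"twist":-0.065},{"claw":1,"dx":-0.12,"dy":-0.019,"dz":0,"twist":-0.08},{"claw":1,"dx":-0.12,"dy":-0.019,"dz":0,"twist":-0.08}]'
python3 k.py
```

```text
clock: 11.12
tool_pos: [517.1, 20.6, 54.4]
tcp_rot: [0.593, 0.805, -0.0, 0.0]
force: [0.2, -0.1, -0.2]
finger_gap: -0.2
grip_force: 0.0
[517.1  20.6  54.4] [ 0.2 -0.1 -0.2] 11.1167
{'centre': [304.0, 204.1], 'confidence': 0.53} [533.61962812 -24.52453106 106.        ]
deg from start ~ 37.112086186499795
```

```bash
ls -t pics | head -1 | xargs -I{} cp pics/{} pics/kk.png
```

```text
(no output)
```

View pics/kk.png

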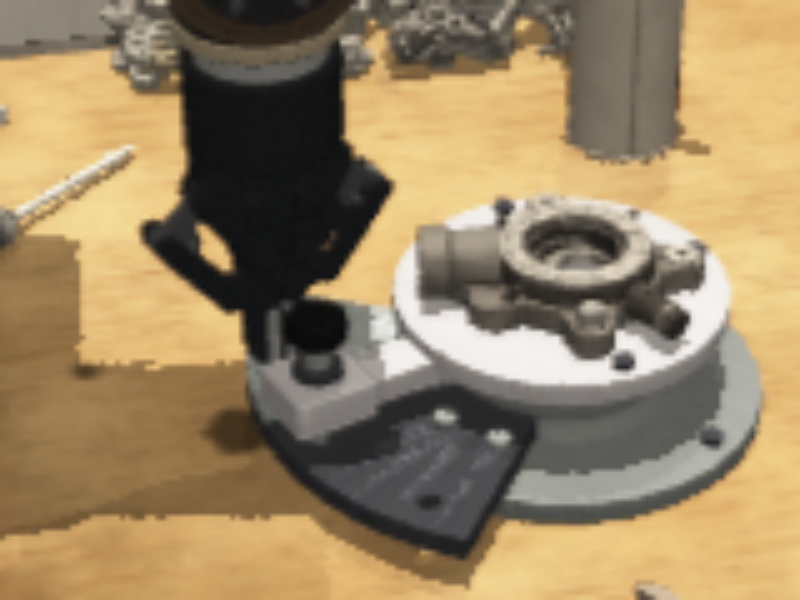

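The view shows the block covering the next hole, with the far hole still visible at (430,500) in the crop. The knob looks low, so I'll check its height.

Run:
```python
from h import *
for c in("side","top"):
    s=manip.snapshot(c); z=s["range_z"]
    R=cv2.Rodrigues(np.array(s["rvec"],float))[0]; t=np.array(s["tvec"]).ravel()
    v,u=np.mgrid[0:400,0:640]; C=np.stack([(u-s["cx"])/s["fx"]*z,(v-s["cy"])/s["fy"]*z,z],-1)
    W=(C-t)@R; g=s["image"].max(-1)<60
    m=(z>0)&(W[...,2]>80)&(W[...,2]<125)&g&(np.hypot(W[...,0]-532,W[...,1]+14)<22)
    P=W[m]; print(c,m.sum(),P.mean(0).round(1),P.min(0).round(1),P.max(0).round(1),np.sort(P[:,2])[-20:].round())
```

```text
side 115 [530.9 -18.1 100.8] [518.  -31.3  83. ] [545.4   7.6 123.7] [105. 105. 105. 105. 105. 105. 105. 105. 105. 106. 106. 106. 106. 106.
 107. 107. 107. 121. 123. 124.]<stdin>:8: RuntimeWarning: Mean of empty slice.
  ret = um.true_divide(
Traceback (most recent call last):
ValueError: zero-size array to reduction operation minimum which has no identity
```

The knob top is at 105 mm, so the pin is down (it would be 112 mm on the lower plate). The force reads zero. I'll take the hand away and check.

```bash
python3 -m handwheel '[{"claw":1,"dx":0.1,"dy":0,"dz":0,"twist":0},{"claw":1,"dx":0.25,"dy":0,"dz":0,"twist":0},{"claw":1,"dx":0.3,"dy":0,"dz":-0.3,"twist":0},{"claw":1,"dx":0.3,"dy":0,"dz":-0.6,"twist":0},{"claw":1,"dx":0.3,"dy":-0.2,"dz":-1,"twist":0},{"claw":1,"dx":0.3,"dy":-0.2,"dz":-1,"twist":0},{"claw":1,"dx":0.3,"dy":-0.2,"dz":-1,"twist":0},{"claw":1,"dx":0.3,"dy":-0.2,"dz":-1,"twist":0}]'
python3 - <<'E'
from h import *
sp=np.array([667.5,34])
s=manip.snapshot("side"); cv2.imwrite("pics/end.png",cv2.resize(s["image"][140:260,240:400],None,fx=5,fy=5))
z=s["range_z"]; R=cv2.Rodrigues(np.array(s["rvec"],float))[0]; t=np.array(s["tvec"]).ravel()
v,u=np.mgrid[0:400,0:640]; C=np.stack([(u-s["cx"])/s["fx"]*z,(v-s["cy"])/s["fy"]*z,z],-1)
W=(C-t)@R; g=s["image"].max(-1)<60
m=(z>0)&(W[...,2]>80)&(W[...,2]<125)&g&(np.hypot(W[...,0]-532,W[...,1]+17)<24)
P=W[m]; T=P[P[:,2]>102]; print(m.sum(),np.sort(P[:,2])[-30:].round(),T.mean(0))
k=(T.min(0)+T.max(0))[:2]/2-sp; print(k+sp,np.hypot(*k),np.degrees(np.arctan2(k[1],k[0]))%360-166.5)
E
```

```text
clock: 11.98
tool_pos: [475.2, 55.3, 205.6]
tcp_rot: [0.594, 0.805, 0.001, 0.001]
force: [0.1, -0.7, -0.4]
finger_gap: -0.2
grip_force: 0.0
109 [104. 104. 104. 105. 105. 105. 105. 105. 105. 105. 105. 105. 105. 105.
 105. 105. 105. 105. 106. 106. 106. 106. 106. 106. 106. 106. 106. 107.
 107. 108.] [532.25838266 -16.39921812 104.45593547]
[531.72868478 -15.95281831] 144.66905022673467 33.69951715088473
```

View pics/end.png

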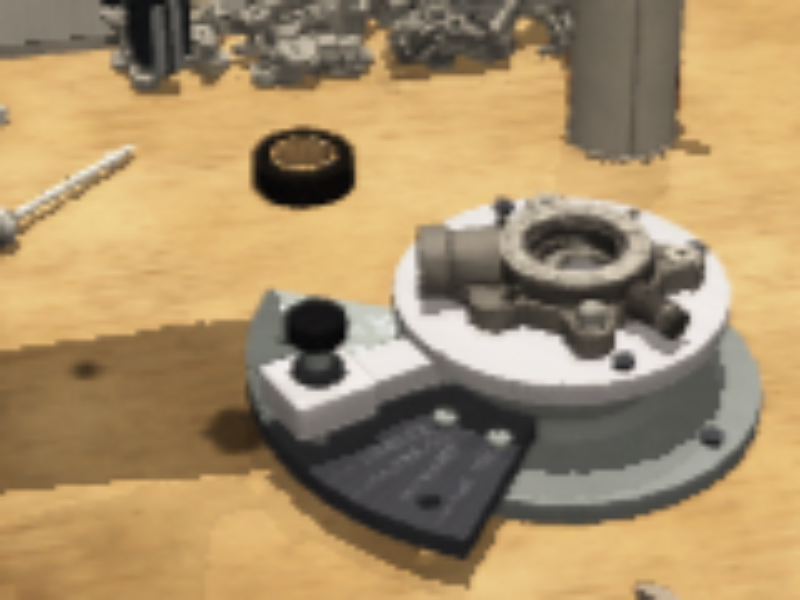

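The hand is clear. The knob top is at 104–105 mm, so the pin is fully down, and the arm is at about 33.7° on, over the next hole. I'm handing in.

```bash
python3 -c "
from plant import manip
print(manip.sign_off())"
```

```text
the job is handed in; nothing more can be done
None
```

The casting is one station on: the pin measures fully down in the next hole (about 33.7° round), the hand is clear, the loose items were not touched as far as the pictures show, and the job is handed in; no verdict was returned.

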